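# Hang the spatula from the cup on the utensil rail

### The arm

A 7-joint arm with a two-finger parallel gripper is mounted at the origin on the work surface. World frame = base frame: x ahead of the robot, y to its left, z up, the work surface at z = 0. Lengths are in mm, angles in rad, forces in N, time in s.
With the tool pointing down it reaches from about 350 to 900 mm from the base axis. Payload 8.1 kg.
Tool frame: the origin (TCP) lies at the very end of the fingers, on their centre line; the grasp point (between the pads) lies 19 mm behind it; z points along the fingers, y is the line along which they close (so a half turn about z gives the same grasp; the last joint's range is limited). The gripper opens to 92 mm and grips with 3 to 60 N. Pads are 19 mm wide; open, the fingers measure 130 mm over their backs; the gripper's body (75 mm by 190 mm) begins 47 mm behind the grasp point.
Start: joints at [1.218, 0.434, 0.025, 1.573, -0.012, 1.134, -0.075], TCP at [154.481, -605.621, 226.742] pointing down, gripper open.
Joint ranges: [-2.62, 2.62], [-0.44, 2.09], [-1.27, 1.32], [0.08, 2.57], [-1.32, 4.46], [0.12, 2], [-2.74, 2.74]. Speed limits (rad/s): [2.22, 2.22, 3.01, 3.01, 3.14, 3.14, 3.14].

### API

Orientations are given as a unit quaternion [x, y, z, w].
In Python, from workcell import status, read_camera, order gives the robot as it stands. The module is installed in compiled form; this text tells all that it offers.
- The arm moves only by the shell command python3 -m handwheel 'ROWS' [FORCE]. ROWS is JSON, a list of rows, each an object with "jaw": the finger opening in cm, from 0 to 9.18; "offset": the shift along the tool's x, y, z in cm, a list of three; "turn": the turn about the tool's z in degrees. A call has 1 to 20 rows; each row shifts and turns the commanded pose from where the row before left it, along the tool's axes as they then stand; what a row does not reach is not made up. A row lasts 1/12 s, in which the tool goes at most 41.7 mm and 7.16 degrees, less where a joint would pass 70% of its speed; a pose out of reach is approached as far as the arm can. A call with a gripper value outside its range is refused whole. The fingers move at their own pace and stop on an object; FORCE is the grip in N (left out, the last holds). Time passes only in rows, so rows that do not move let the fingers close. It gives the time, the measured TCP pose, the force, the opening and the grip force at its end, in the units of the state.
- status.get_obs(): the state, without advancing time (a new reading comes with each control period).
- read_camera(name): name is "side" or "top"; returns a dict with "frame" (420x560x3 uint8, red, green, blue), "range_z" (420x560 float32, mm along the optical axis (not along the pixel's ray), 0 where there is no reading), "K" (3x3 intrinsics, pixels), "R" (3x3) and "t" (3): a world point X has camera coordinates R X + t. Camera axes: x right, y down, z forward; pixel columns grow to the right and rows downward; lengths in mm; the calibration is good to about 2 mm. A picture is of the moment at which its call begins.
- order.job_done(): hands the job in; it is judged then, once.
The state is a dict: "time": time; "joints": joint angles; "dq": joint speeds; "tau": joint torques, N m; "eef_pos": TCP position; "orientation": TCP orientation; "wrist_force": force on the tool from outside, world axes, zero at the start; "ft_torque": the same for the moment, N m; "width": finger opening in mm; "grip_force": force on a finger pad.
Only numpy, scipy, OpenCV 4.12 (cv2) and the standard library are available. Lean on these libraries where they do the work, as an engineer would, in place of code of your own. Each camera call takes 0.05 s, during which the arm holds its last target. There are 200 camera calls.

### The job

The spatula stands in the stainless cup blade up, with its eye down inside: take it out, lay it gently flat on the bench and let go of it to change your grip, then take it up again and hang it by its eye on the free peg of the utensil rail, well onto the peg, hanging straight down and still. Leave the cup standing upright, and do not knock over or push aside the other things on the bench or knock the ladle or the skimmer off their pegs.

Things in the scene. Friction and masses are not known exactly. Their poses are not given: they have to be found in the camera images.
- spatula_mid (a point): Dark hard silicone spatula, 233 mm long, loose, about 90 g, both faces alike; at first it leans in the cup about 34 deg from upright, blade up. Point on its centre line, mid-thickness; mass centre 20 mm from it, blade side. x = along it towards the eye, y = across its width, z = through its thickness. Handle 20 mm wide, 11 mm thick, from x = -69 to +86 mm. Lying flat, this point is 5.5 mm up.
- spatula_blade (a point): Middle of the spatula's blade, 75 mm from spatula_mid (at its x = -75 mm); axes as there. The blade is 52 mm wide and 7 mm thick from 32 mm on the far side of this point to 34 mm on the handle side, with a narrower end 8 mm longer; the 11 mm thick handle begins 6 mm from this point.
- spatula_eye (a point): Centre of the spatula's eye at the end of its handle, 100 mm from spatula_mid (at its x = +100 mm): a ring of 8 mm round bar, hole 20 mm across, 36 mm outside, in the plane of the spatula. Axes as those of spatula_mid; z is the axis of the hole.
- free_peg (a point): Tip of the one empty peg of the rail (of three like pegs, any may be empty): round steel bar, 8 mm diameter, 60 mm from rail to rounded tip, rising 35 deg above level away from the rail, towards the robot. x = along the peg from rail to tip; y = level, across it; z = square to the peg, upward. Its root is at x = -60 mm, 34 mm lower than the tip and about 250 mm above the bench.
- rail: Stainless utensil rail, fixed to the bench: a flat bar 400 mm long, 36 mm high, 16 mm thick, its middle 250 mm above the bench, on two thin posts 370 mm apart with round feet. Three pegs 130 mm apart, the middle one at its centre, stand on its front. Origin: on the bench under its middle; x = from front to back (pegs point to -x), y = along the bar.
- cup: Stainless cup, loose, 260 g, 100 mm high, 84 mm wide at the mouth, 68 mm at the foot, wall 2.5 mm. Origin: centre of its underside. x = the way the spatula in it leans, as seen from above (blade end).
- ladle: Steel ladle hanging by its eye on one of the other pegs, loose, reaching 180 mm below its eye, bowl 72 mm wide. Origin: centre of its eye; z up.
- skimmer: Flat round steel skimmer hanging by its eye on the third peg, loose, reaching 207 mm below its eye, disc 90 mm wide. Origin: centre of its eye; z up.
- canister: Round white plastic canister with its clip-on lid shut, loose, 600 g, 116 mm wide, 141 mm high. Origin: centre of its underside. Not needed.
- jebena_stand: Pale ceramic ring, the stand of a jebena, loose, 120 mm wide, 42 mm high. Origin: centre of its underside. Not needed.
- sini_a: Small white coffee cup without handle, loose, 64 mm wide, 48 mm high. Origin: centre of its underside. Not needed.
- sini_b: Another small white coffee cup like sini_a. Origin: centre of its underside. Not needed.
- basin: Purple plastic basin, loose, 300 mm wide, 106 mm high. Origin: centre of its underside. Not needed.
Not all that is in view belongs to the job. Of the things that look like the part that bears spatula_mid, the larger one is meant.

How it is judged:
By the outcome, as a careful person would: the job done as asked, in the order asked, and still so for the second after the job is handed in, with the robot touching nothing.
It also fails if it takes over 69 s, if anything falls off the work surface, if the arm or the gripper's body presses on something with over 40 N, if the wrist force passes 120 N, or if a joint passes its speed limit or range.

## Working session

There is one attempt and no reset: what is moved stays moved. The work goes in short steps, Python scripts to look and compute and a shell command to move; the robot and the scene stay as the last step left them, time stands still between calls to the robot, and variables do not carry over. Pictures are saved under pics/ and viewed, at most 10 in all, crops included, and the job is handed in when it is done.

```bash
mkdir -p pics; cat > h.py <<'E'
import numpy as np, cv2
from workcell import status, read_camera, order
def snap(n):
    c=read_camera(n); return c
def pts(c):
    z=c["range_z"]; K=c["K"]; v,u=np.mgrid[:z.shape[0],:z.shape[1]]
    P=np.stack([(u-K[0,2])/K[0,0]*z,(v-K[1,2])/K[1,1]*z,z],-1)
    W=(P-c["t"])@c["R"]  # R^T (P-t)
    W[z==0]=np.nan
    return W
def proj(c,X):
    p=c["K"]@(c["R"]@np.array(X,float)+c["t"]); return p[:2]/p[2]
E
python3 - <<'E'
from h import *
a=snap("side");b=snap("top")
np.savez("c0.npz",**{k+"_s":v for k,v in a.items()},**{k+"_t":v for k,v in b.items()})
for n,c in (("side",a),("top",b)):
    cv2.imwrite(f"pics/{n}0.png",cv2.resize(c["frame"][:,:,::-1],(784,588),interpolation=cv2.INTER_CUBIC)); print(n,c["K"],-c["R"].T@c["t"],c["R"][2])
print(status.get_obs())
E
```

```text
side [[484.03464632   0.         283.66138669]
 [  0.         484.03464632 215.65744197]
 [  0.           0.           1.        ]] [ -91.08005005 1171.79702054 1074.46930682] [ 0.36693367 -0.7315536  -0.57462075]
top [[439.40120701   0.         278.60613162]
 [  0.         439.40120701 210.53948173]
 [  0.           0.           1.        ]] [ 423.11209622   42.0703707  1678.89709028] [ 0.062237   -0.00582487 -0.9980444 ]
{'time': 0.1, 'joints': array([ 1.21838413,  0.43513824,  0.02494412,  1.57401111, -0.01159948,
        1.13399814, -0.07509522]), 'dq': array([ 0.00152096, -0.00046227,  0.00059931, -0.00334365,  0.00251675,
       -0.00026584, -0.00140463]), 'tau': array([ 3.66206441e-03, -6.69112515e+01,  9.87801030e-01, -3.15142572e+01,
       -6.06607413e-02,  3.74627835e-02,  3.22196831e-05]), 'eef_pos': array([ 154.36412541, -605.15991104,  226.03053136]), 'orientation': array([ 9.92211473e-01,  1.24562816e-01, -1.45194096e-04, -6.89915320e-04]), 'wrist_force': array([0.21377769, 0.28019844, 0.03802205]), 'ft_torque': array([-0.03754973,  0.00663844, -0.05878506]), 'grip_force': 0.0, 'width': 92.14790243715518}
```

View pics/side0.png

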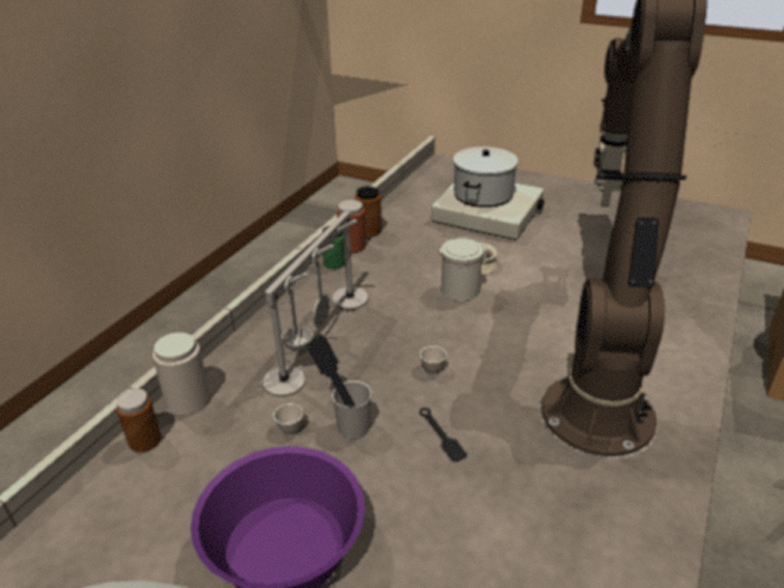

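View pics/top0.png

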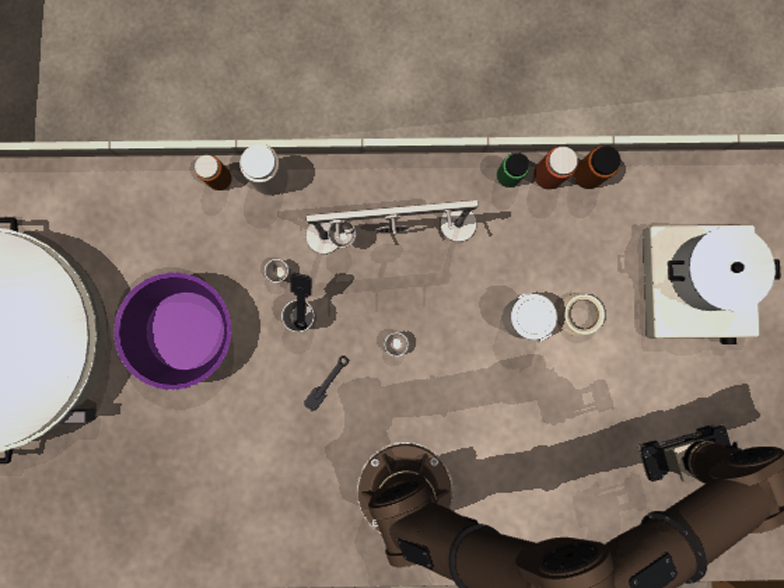

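Side view: spatula in the cup at (333,370), with the blade tip at (320,345). Top view: the same spatula at (300,295). The look-alike is the smaller spatula lying flat at side (442,435), top (328,382), and I reject it because it isn't in the cup and is smaller. The ladle is on the left peg at top (343,232) and the skimmer on the middle peg at (393,230). The right peg, near (450,220), appears free.

```bash
python3 - <<'E'
from h import *
d=np.load("c0.npz")
S={k[:-2]:d[k] for k in d if k.endswith("_s")};T={k[:-2]:d[k] for k in d if k.endswith("_t")}
for n,c in (("side",S),("top",T)):
    W=pts(c); g=c["frame"].max(2)
    if n=="top":
        m=(g<75); m[:185]=0;m[240:]=0;m[:,:190]=0;m[:,240:]=0
    else:
        m=(g<75); m[:235]=0;m[300:]=0;m[:,:215]=0;m[:,258:]=0
    m&=~np.isnan(W[...,0])&(W[...,2]>60)
    P=W[m]; mu=P.mean(0); u,s,vt=np.linalg.svd(P-mu,full_matrices=False)
    print(n,len(P),mu.round(1),vt.round(3),(s/np.sqrt(len(P))).round(1),"angle",np.degrees(np.arccos(abs(vt[0,2]))))
    t=(P-mu)@vt[0]; print((mu+np.percentile(t,1)*vt[0]).round(),(mu+np.percentile(t,99)*vt[0]).round())
# top: heights 
W=pts(T); Z=W[...,2]
def blob(name,r,c,zmin):
    w=W[r[0]:r[1],c[0]:c[1]].reshape(-1,3); w=w[w[:,2]>zmin]; print(name,len(w),w.min(0).round(),w.max(0).round(),w.mean(0).round())
blob("rail",(140,160),(215,345),220)
blob("sini1",(182,205),(185,210),30);blob("sini2",(235,256),(272,295),30)
blob("cup",(210,238),(198,226),90)
blob("canister?",(205,250),(360,400),60);blob("jar_TL",(100,132),(168,202),60);blob("small spat",(252,296),(215,252),3)
# pegs: points in front of rail
Ws=pts(S)
for n,w in (("T",W),("S",Ws)):
    q=w.reshape(-1,3); q=q[(q[:,2]>225)&(q[:,2]<320)&(q[:,0]>480)&(q[:,0]<760)&(abs(q[:,1])<300)]
    print(n,len(q)); 
    A=q[np.argsort(q[:,1])]
    for y in range(-250,260,20):
        k=A[(A[:,1]>=y)&(A[:,1]<y+20)]
        if len(k): print(y,len(k),k.min(0).round(),k.max(0).round())
cv2.imwrite("pics/crop1.png",np.hstack([cv2.resize(S["frame"][150:310,180:280,::-1],(375,600),interpolation=cv2.INTER_CUBIC),cv2.resize(T["frame"][135:260,180:260,::-1],(384,600),interpolation=cv2.INTER_CUBIC)]))
E
```

```text
side 613 [531.6 259.1 142.1] [[-0.574  0.157 -0.803]
 [ 0.583 -0.61  -0.536]
 [ 0.575  0.776 -0.259]] [46.4 23.1 11.4] angle 36.54174606832275
[570. 249. 195.] [476. 274.  65.]
top 351 [524.4 261.9 141.5] [[-0.572  0.23  -0.788]
 [-0.199 -0.97  -0.139]
 [-0.796  0.077  0.6  ]] [55.2 14.5  7.8] angle 38.037316937632646
[568. 244. 201.] [461. 287.  54.]
rail 879 [ 674. -169.  220.] [730. 226. 281.] [704.  27. 264.]
sini1 112 [543. 267.  31.] [625. 367. 206.] [588. 326.  75.]
sini2 82 [364. -12.  30.] [426.  51.  57.] [394.  19.  43.]
cup 141 [433. 233.  91.] [525. 312. 151.] [490. 270. 109.]
canister? 960 [ 400. -385.   61.] [ 521. -267.  150.] [ 460. -321.  135.]
jar_TL 902 [806. 310.  60.] [942. 441. 178.] [864. 358. 140.]
small spat 529 [210. 139.   3.] [373. 276.  18.] [291. 214.   7.]
T 932
-170 40 [ 712. -169.  236.] [ 730. -152.  273.]
-150 37 [ 712. -150.  237.] [ 730. -131.  272.]
-130 42 [ 709. -130.  236.] [ 728. -111.  274.]
-110 76 [ 661. -110.  243.] [724. -90. 290.]
-90 42 [707. -90. 240.] [724. -70. 275.]
-70 38 [705. -69. 234.] [721. -51. 276.]
-50 40 [704. -50. 240.] 
[... 730 characters left out ...]
90. 284.]
-90 33 [705. -89. 231.] [722. -70. 269.]
-70 39 [704. -69. 235.] [723. -51. 272.]
-50 35 [703. -49. 235.] [723. -30. 269.]
-30 35 [702. -29. 240.] [720. -10. 270.]
-10 26 [701.  -9. 248.] [720.  10. 271.]
10 58 [654.  10. 234.] [717.  30. 284.]
30 70 [651.  30. 226.] [717.  48. 284.]
50 44 [695.  50. 236.] [713.  70. 271.]
70 45 [694.  71. 235.] [715.  89. 270.]
90 43 [693.  90. 235.] [708. 110. 270.]
110 33 [689. 110. 233.] [706. 129. 269.]
130 35 [683. 131. 236.] [705. 150. 270.]
150 91 [639. 150. 226.] [704. 170. 286.]
170 60 [680. 170. 235.] [700. 189. 269.]
190 52 [684. 191. 228.] [702. 210. 270.]
210 83 [679. 210. 226.] [702. 230. 269.]
230 4 [685. 230. 247.] [696. 234. 268.]
```

View pics/crop1.png

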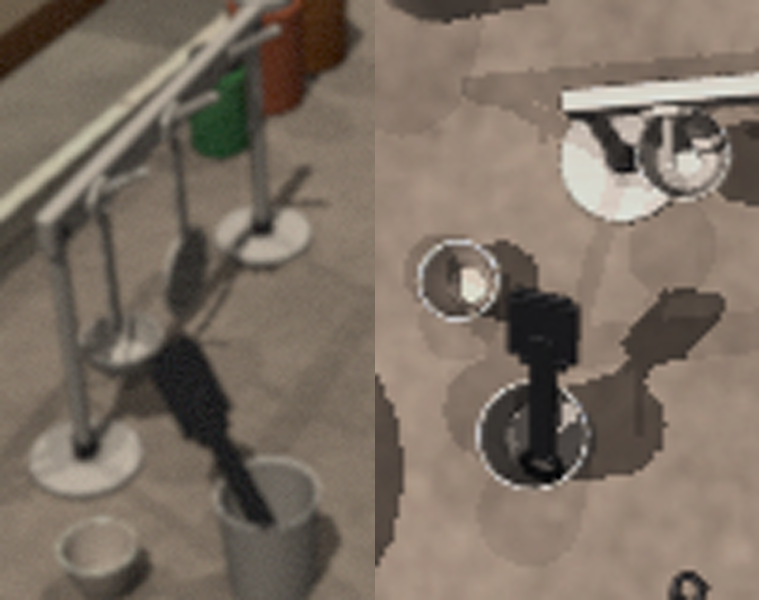

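The crop confirms the choice. The large dark spatula stands in the cup blade up, leaning towards +x. The ladle hangs on the near peg, the skimmer on the middle one, and the far right peg (crop top, about (255,40)) is empty.

```bash
python3 - <<'E'
from h import *
from scipy.spatial.transform import Rotation as Ro
d=np.load("c0.npz")
S={k[:-2]:d[k] for k in d if k.endswith("_s")};T={k[:-2]:d[k] for k in d if k.endswith("_t")}
for n,c in (("side",S),("top",T)):
    W=pts(c); g=c["frame"].max(2).copy()
    m=(g<70)&(W[...,2]>112)&(abs(W[...,0]-545)<60)&(abs(W[...,1]-260)<60)
    P=W[m]; mu=P.mean(0)
    u,s,vt=np.linalg.svd(P-mu,full_matrices=False)
    nrm=vt[2]*np.sign(vt[2,2]); print(n,len(P),mu.round(1),"n",nrm.round(3),"lean",np.degrees(np.arcsin(nrm[2])).round(1),"axis",vt[0].round(3))
    B=P[P[:,2]>142]
    for lo in range(112,215,12):
        k=P[(P[:,2]>=lo)&(P[:,2]<lo+12)]
        if len(k): print(lo,len(k),k[:,0].mean().round(1),"y",np.percentile(k[:,1],[3,50,97]).round(1))
    q=W.reshape(-1,3)
    for y0 in (-103,):
        k=q[(q[:,2]>250)&(q[:,2]<300)&(q[:,0]<703)&(q[:,0]>640)&(abs(q[:,1]-y0)<15)]
        k=k[np.argsort(k[:,0])]; print("peg",len(k)); print(k.round(1)[::2])
# rail front edge line (top)
W=pts(T).reshape(-1,3); k=W[(W[:,2]>255)&(W[:,2]<275)&(W[:,0]>680)&(W[:,0]<735)&(abs(W[:,1])<240)]
print("rail fit x=a*y+b",np.polyfit(k[:,1],k[:,0],1), "yrange",k[:,1].min(),k[:,1].max())
R=Ro.from_quat(status.get_obs()["orientation"]).as_matrix(); print(R.round(3))
E
```

```text
side 446 [540.9 258.4 162.1] n [-0.797  0.188  0.575] lean 35.1 axis [-0.559  0.133 -0.818]
112 29 510.6 y [255.1 266.  272.7]
124 37 519.3 y [249.6 264.4 275.6]
136 68 527.9 y [239.2 262.2 282. ]
148 66 535.6 y [234.1 262.  279.7]
160 78 543.7 y [234.  259.3 280.8]
172 74 552.4 y [231.1 257.1 277.7]
184 71 559.7 y [230.2 255.2 275.9]
196 23 564.3 y [234.3 250.8 269.9]
peg 24
[[ 662.8 -101.8  281.7]
 [ 664.2 -104.6  283.9]
 [ 668.7 -105.5  282.4]
 [ 671.5 -102.7  275.4]
 [ 675.5 -102.3  270.7]
 [ 678.8 -101.4  274.3]
 [ 682.7 -100.8  269.8]
 [ 685.4  -91.7  269.8]
 [ 686.2 -100.   269.4]
 [ 690.3  -99.1  261. ]
 [ 694.  -106.   264.7]
 [ 697.3 -104.   256.9]]
top 245 [542.3 254.6 166.7] n [-0.795  0.182  0.579] lean 35.3 axis [-0.563  0.133 -0.816]
112 12 509.6 y [252.8 262.8 270.2]
124 18 516.8 y [244.5 257.5 270.3]
136 28 526.7 y [237.8 262.6 277.6]
148 38 533.2 y [233.1 255.5 278.5]
160 37 541.5 y [232.2 252.6 276.4]
172 38 550.2 y [230.2 254.  278.6]
184 49 558.6 y [226.9 249.1 273.6]
196 24 564.8 y [229.4 251.2 267.9]
208 1 570.0 y [263.1 263.1 263.1]
peg 30
[[ 661.4 -107.4  281. ]
 [ 663.4 -106.7  288.1]
 [ 666.4 -103.4  290. ]
 [ 670.5 -107.2  284.5]
 [ 672.3 -101.8  274.9]
 [ 674.9 -104.7  278.6]
 [ 678.5 -101.7  276.9]
 [ 679.3 -105.4  272. ]
 [ 682.8 -102.4  271.1]
 [ 686.  -102.4  271.2]
 [ 689.9 -102.8  268. ]
 [ 693.1 -106.1  268.4]
 [ 694.2 -100.1  263.1]
 [ 697.3 -100.1  263.8]
 [ 700.4 -100.1  264.6]]
rail fit x=a*y+b [-7.73296618e-02  7.07080907e+02] yrange -168.9875981624109 225.6885503207244
[[ 0.969  0.247 -0.   ]
 [ 0.247 -0.969  0.001]
 [-0.    -0.001 -1.   ]]
```

```bash
cat > goal.py <<'E'
import sys
from h import *
from scipy.spatial.transform import Rotation as Ro
def goal(x,y,z,az):
    o=status.get_obs(); R=Ro.from_quat(o["orientation"]).as_matrix(); d=np.array([x,y,z])-o["eef_pos"]
    a=np.degrees(np.arctan2(R[1,0],R[0,0])); print("t",round(o["time"],2),"tcp",o["eef_pos"].round(1),"az",a.round(1),"j",o["joints"].round(2),"w",round(o["width"],1),"g",round(o["grip_force"],1),"F",o["wrist_force"].round(1))
    print("tool offset cm (old axes)",(R.T@d/10).round(2),"turn",round((a-az+180)%360-180,1))
    c,s=np.cos(np.radians(az)),np.sin(np.radians(az)); print("in final axes",(np.array([[c,s,0],[s,-c,0],[0,0,-1]])@d/10).round(2))
if __name__=="__main__": goal(*map(float,sys.argv[1:]))
E
python3 -m handwheel '[{"jaw":9,"offset":[2.3,-2.8,-0.2],"turn":0},{"jaw":9,"offset":[2.3,-2.8,-0.2],"turn":0},{"jaw":9,"offset":[2.3,-2.8,-0.2],"turn":0},{"jaw":9,"offset":[2.3,-2.8,-0.2],"turn":0},{"jaw":9,"offset":[2.3,-2.8,-0.2],"turn":0},{"jaw":9,"offset":[2.3,-2.8,-0.2],"turn":0},{"jaw":9,"offset":[2.3,-2.8,-0.2],"turn":0},{"jaw":9,"offset":[2.3,-2.8,-0.2],"turn":0},{"jaw":9,"offset":[2.3,-2.8,-0.2],"turn":0},{"jaw":9,"offset":[2.3,-2.8,-0.2],"turn":0},{"jaw":9,"offset":[2.3,-2.8,-0.2],"turn":0},{"jaw":9,"offset":[2.3,-2.8,-0.2],"turn":0},{"jaw":9,"offset":[2.3,-2.8,-0.2],"turn":0},{"jaw":9,"offset":[2.3,-2.8,-0.2],"turn":0},{"jaw":9,"offset":[2.3,-2.8,-0.2],"turn":0},{"jaw":9,"offset":[2.3,-2.8,-0.2],"turn":0},{"jaw":9,"offset":[2.3,-2.8,-0.2],"turn":0},{"jaw":9,"offset":[2.3,-2.8,-0.2],"turn":0},{"jaw":9,"offset":[2.3,-2.8,-0.2],"turn":0},{"jaw":9,"offset":[2.3,-2.8,-0.2],"turn":0}]' 20; python3 goal.py 547 255 260 -13.4
```

```text
time: 1.77
eef_pos: [462.0, 52.3, 266.7]
orientation: [0.992, 0.124, -0.0, 0.0]
wrist_force: [1.5, -0.7, 1.2]
width: 90.3
grip_force: 0.0
t 1.77 tcp [462.   52.3 266.7] az 14.3 j [ 0.24  0.19 -0.54  1.85  0.11  1.13 -1.66] w 90.3 g 0.0 F [ 1.5 -0.7  1.2]
tool offset cm (old axes) [ 13.24 -17.55   0.66] turn 27.7
in final axes [  3.57 -21.69   0.67]
```

```bash
python3 -m handwheel '[{"jaw":8,"offset":[0,0,0],"turn":7},{"jaw":8,"offset":[0,0,0],"turn":7},{"jaw":8,"offset":[0,0,0],"turn":7},{"jaw":8,"offset":[0,0,0],"turn":6.7},{"jaw":8,"offset":[0.5,-3.1,0],"turn":0},{"jaw":8,"offset":[0.5,-3.1,0],"turn":0},{"jaw":8,"offset":[0.5,-3.1,0],"turn":0},{"jaw":8,"offset":[0.5,-3.1,0],"turn":0},{"jaw":8,"offset":[0.5,-3.1,0],"turn":0},{"jaw":8,"offset":[0.5,-3.1,0],"turn":0},{"jaw":8,"offset":[0.5,-3.1,0],"turn":0},{"jaw":8,"offset":[0,0,0],"turn":0}]'; python3 goal.py 547 255 157 -13.4
python3 - <<'E'
from h import *
c=snap("side");cv2.imwrite("pics/s1.png",cv2.resize(c["frame"][120:330,160:440,::-1],(784,588),interpolation=cv2.INTER_CUBIC))
E
```

```text
time: 2.77
eef_pos: [546.1, 260.0, 265.8]
orientation: [0.993, -0.114, -0.001, -0.002]
wrist_force: [-1.4, -0.7, -0.7]
width: 80.1
grip_force: 0.0
t 2.77 tcp [546.1 260.  265.8] az -13.1 j [-0.17  0.43 -0.53  1.53  0.22  1.24 -2.53] w 80.1 g 0.0 F [-1.4 -0.7 -0.7]
tool offset cm (old axes) [ 0.22  0.5  10.88] turn 0.3
in final axes [ 0.2   0.47 10.88]
```

View pics/s1.png

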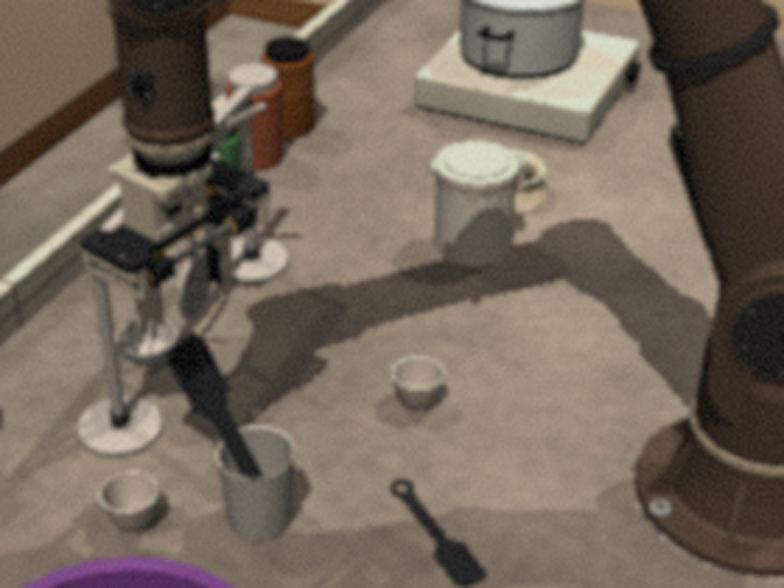

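The open gripper is above the blade, with fingers at about (150,310) and (225,270) in the crop. The blade tip, at (190,345), lies between them, so I go down.

```bash
python3 -m handwheel '[{"jaw":8,"offset":[0.2,0.5,1],"turn":0},{"jaw":8,"offset":[0,0,1.5],"turn":0},{"jaw":8,"offset":[0,0,1.5],"turn":0},{"jaw":8,"offset":[0,0,1.5],"turn":0},{"jaw":8,"offset":[0,0,1.5],"turn":0},{"jaw":8,"offset":[0,0,1.5],"turn":0},{"jaw":8,"offset":[0,0,1.3],"turn":0},{"jaw":8,"offset":[0,0,1.0],"turn":0},{"jaw":8,"offset":[0,0,0],"turn":0},{"jaw":8,"offset":[0,0,0],"turn":0}]'; python3 goal.py 547 255 157 -13.4
python3 - <<'E'
from h import *
c=snap("side");W=pts(c)
m=(c["frame"].max(2)<70)&(W[...,2]>105)&(W[...,2]<210)&(abs(W[...,0]-545)<60)&(abs(W[...,1]-260)<40)
P=W[m];print(len(P))
for lo in range(105,215,10):
    k=P[(P[:,2]>=lo)&(P[:,2]<lo+10)]
    if len(k): print(lo,len(k),np.median(k[:,0]).round(1),"y",np.percentile(k[:,1],[3,50,97]).round(1))
E
```

```text
time: 3.65
eef_pos: [546.7, 247.1, 158.3]
orientation: [0.993, -0.117, -0.0, 0.001]
wrist_force: [0.1, -0.3, 0.1]
width: 80.0
grip_force: 0.0
t 3.65 tcp [546.7 247.1 158.3] az -13.5 j [-0.17  0.51 -0.5   1.69  0.28  1.02 -2.57] w 80.0 g 0.0 F [ 0.1 -0.3  0.1]
tool offset cm (old axes) [-0.16 -0.78  0.13] turn -0.1
in final axes [-0.16 -0.78  0.13]
400
105 20 505.3 y [257.8 269.7 273.1]
115 30 511.6 y [254.  265.2 272.1]
125 38 519.3 y [242.3 264.5 276.2]
135 52 527.1 y [233.8 260.8 280.6]
145 53 532.6 y [236.7 261.7 282.7]
155 66 539.2 y [235.2 256.9 279.7]
165 60 547.5 y [231.9 259.3 284.6]
175 54 552.9 y [233.2 254.3 291.1]
185 20 554.2 y [228.8 240.5 277. ]
195 7 549.2 y [234.5 291.9 296. ]
```

```bash
python3 -m handwheel '[{"jaw":8,"offset":[-0.1,-0.7,0.1],"turn":0},{"jaw":8,"offset":[0,0,0],"turn":0},{"jaw":7,"offset":[0,0,0],"turn":0},{"jaw":6,"offset":[0,0,0],"turn":0},{"jaw":5.5,"offset":[0,0,0],"turn":0},{"jaw":5,"offset":[0,0,0],"turn":0},{"jaw":4.5,"offset":[0,0,0],"turn":0},{"jaw":4.5,"offset":[0,0,0],"turn":0},{"jaw":4.5,"offset":[0,0,0],"turn":0},{"jaw":4.5,"offset":[0,0,0],"turn":0}]' 30; python3 goal.py 547 255 157 -13.4
```

```text
time: 4.53
eef_pos: [547.6, 255.3, 157.8]
orientation: [0.993, -0.117, 0.0, 0.0]
wrist_force: [0.0, -0.7, 0.5]
width: 51.8
grip_force: 29.9
t 4.53 tcp [547.6 255.3 157.8] az -13.4 j [-0.18  0.52 -0.5   1.68  0.28  1.02 -2.58] w 51.8 g 29.9 F [ 0.  -0.7  0.5]
tool offset cm (old axes) [-0.06  0.05  0.08] turn -0.0
in final axes [-0.06  0.05  0.08]
```

```bash
python3 -m handwheel '[{"jaw":4.5,"offset":[0,0,-0.5],"turn":0},{"jaw":4.5,"offset":[0.05,0,-0.8],"turn":0},{"jaw":4.5,"offset":[0.1,0,-1],"turn":0},{"jaw":4.5,"offset":[0.1,0,-1],"turn":0},{"jaw":4.5,"offset":[0.1,0,-1],"turn":0},{"jaw":4.5,"offset":[0.1,0,-1],"turn":0},{"jaw":4.5,"offset":[0.1,0,-1],"turn":0},{"jaw":4.5,"offset":[0.1,0,-1],"turn":0}]' 30; python3 goal.py 547 255 157 -13.4
python3 - <<'E'
from h import *
c=snap("side");cv2.imwrite("pics/s2.png",cv2.resize(c["frame"][120:330,160:440,::-1],(784,588),interpolation=cv2.INTER_CUBIC))
E
```

```text
time: 5.2
eef_pos: [554.1, 253.9, 232.0]
orientation: [0.993, -0.117, 0.0, -0.0]
wrist_force: [0.2, -0.5, -0.6]
width: 51.8
grip_force: 29.9
t 5.2 tcp [554.1 253.9 232. ] az -13.4 j [-0.17  0.46 -0.51  1.57  0.24  1.17 -2.53] w 51.8 g 29.9 F [ 0.2 -0.5 -0.6]
tool offset cm (old axes) [-0.72  0.06  7.5 ] turn 0.0
in final axes [-0.71  0.05  7.5 ]
```

View pics/s2.png

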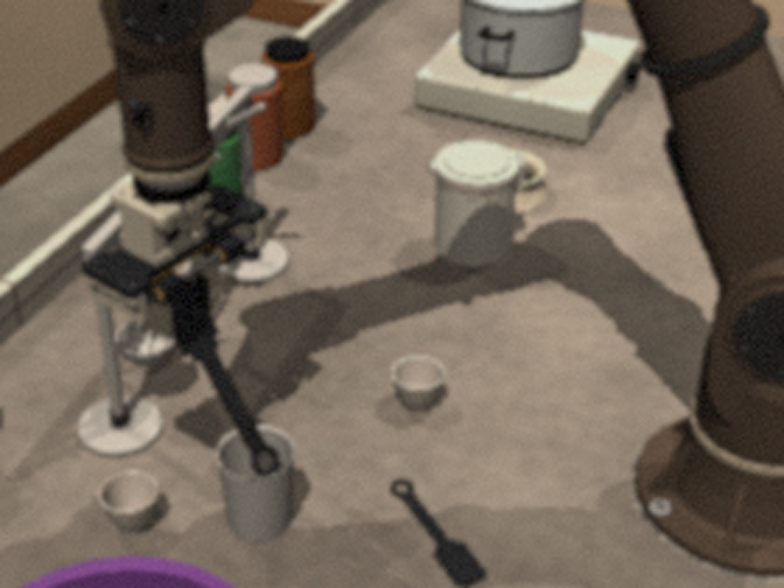

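The spatula is held firmly at the same tilt, with the eye at (265,460) just above the cup mouth. The cup is still upright. I lift it clear and carry it to the free bench area.

```bash
python3 -m handwheel '[{"jaw":4.5,"offset":[0,0,-1],"turn":0},{"jaw":4.5,"offset":[0,0,-1.2],"turn":0},{"jaw":4.5,"offset":[0,0,-1.2],"turn":0},{"jaw":4.5,"offset":[0,0,-1.2],"turn":0},{"jaw":4.5,"offset":[0,0,-1.2],"turn":0},{"jaw":4.5,"offset":[-0.1,1.2,-0.6],"turn":0},{"jaw":4.5,"offset":[-0.1,2.2,0],"turn":0},{"jaw":4.5,"offset":[-0.1,2.8,0],"turn":0},{"jaw":4.5,"offset":[-0.1,2.8,0],"turn":0},{"jaw":4.5,"offset":[-0.1,2.8,0],"turn":0},{"jaw":4.5,"offset":[-0.1,2.8,0],"turn":0},{"jaw":4.5,"offset":[-0.1,2.8,0],"turn":0},{"jaw":4.5,"offset":[-0.1,2.8,0],"turn":0},{"jaw":4.5,"offset":[-0.1,2.8,0],"turn":0},{"jaw":4.5,"offset":[-0.1,2.8,0],"turn":0},{"jaw":4.5,"offset":[-0.1,2.8,0],"turn":0},{"jaw":4.5,"offset":[-0.1,2.8,0],"turn":0},{"jaw":4.5,"offset":[-0.1,2.8,0],"turn":0},{"jaw":4.5,"offset":[-0.1,2.8,0],"turn":0},{"jaw":4.5,"offset":[-0.1,2.2,0],"turn":0}]' 30; python3 goal.py 445 -135 290 184.4
python3 -m handwheel '[{"jaw":4.5,"offset":[0,0,0],"turn":-4},{"jaw":4.5,"offset":[0,0,0],"turn":-7},{"jaw":4.5,"offset":[0,0,0],"turn":-7},{"jaw":4.5,"offset":[0,0,0],"turn":-7},{"jaw":4.5,"offset":[0,0,0],"turn":-7},{"jaw":4.5,"offset":[0,0,0],"turn":-7},{"jaw":4.5,"offset":[0,0,0],"turn":-7},{"jaw":4.5,"offset":[0,0,0],"turn":-7},{"jaw":4.5,"offset":[0,0,0],"turn":-7},{"jaw":4.5,"offset":[0,0,0],"turn":-7},{"jaw":4.5,"offset":[0,0,0],"turn":-7},{"jaw":4.5,"offset":[0,0,0],"turn":-7},{"jaw":4.5,"offset":[0,0,0],"turn":-7},{"jaw":4.5,"offset":[0,0,0],"turn":-7},{"jaw":4.5,"offset":[0,0,0],"turn":-7},{"jaw":4.5,"offset":[0,0,0],"turn":-7}]' 30; python3 goal.py 445 -135 290 184.4
```

```text
time: 6.92
eef_pos: [447.0, -126.6, 295.1]
orientation: [0.993, -0.118, 0.0, 0.0]
wrist_force: [0.5, -0.3, -0.7]
width: 51.3
grip_force: 29.9
t 6.92 tcp [ 447.  -126.6  295.1] az -13.5 j [ 0.48  0.14 -0.36  1.81  0.06  1.19 -1.71] w 51.3 g 29.9 F [ 0.5 -0.3 -0.7]
tool offset cm (old axes) [0.   0.86 0.51] turn 162.1
in final axes [ 0.26 -0.82  0.51]
time: 8.25
eef_pos: [447.8, -124.3, 295.0]
orientation: [0.67, 0.743, -0.0, 0.0]
wrist_force: [-0.2, -0.9, -0.5]
width: 51.6
grip_force: 29.9
t 8.25 tcp [ 447.8 -124.3  295. ] az 95.9 j [ 0.66  0.17 -0.57  1.8   0.1   1.2   0.16] w 51.6 g 29.9 F [-0.2 -0.9 -0.5]
tool offset cm (old axes) [-1.04 -0.39  0.5 ] turn -88.5
in final axes [ 0.36 -1.05  0.5 ]
```

```bash
python3 -m handwheel '[{"jaw":4.5,"offset":[0,0,0],"turn":-7},{"jaw":4.5,"offset":[0,0,0],"turn":-7},{"jaw":4.5,"offset":[0,0,0],"turn":-7},{"jaw":4.5,"offset":[0,0,0],"turn":-7},{"jaw":4.5,"offset":[0,0,0],"turn":-7},{"jaw":4.5,"offset":[0,0,0],"turn":-7},{"jaw":4.5,"offset":[0,0,0],"turn":-7},{"jaw":4.5,"offset":[0,0,0],"turn":-7},{"jaw":4.5,"offset":[0,0,0],"turn":-7},{"jaw":4.5,"offset":[0,0,0],"turn":-7},{"jaw":4.5,"offset":[0,0,0],"turn":-7},{"jaw":4.5,"offset":[0,0,0],"turn":-7},{"jaw":4.5,"offset":[0,0,0],"turn":-4.5},{"jaw":4.5,"offset":[0.3,-1,1],"turn":0},{"jaw":4.5,"offset":[0,0,2],"turn":0},{"jaw":4.5,"offset":[0,0,2.5],"turn":0},{"jaw":4.5,"offset":[0,0,2.5],"turn":0},{"jaw":4.5,"offset":[0,0,2.5],"turn":0},{"jaw":4.5,"offset":[0,0,1.5],"turn":0},{"jaw":4.5,"offset":[0,0,0.5],"turn":0}]' 30; python3 goal.py 445 -135 165 184.4
python3 - <<'E'
from h import *
c=snap("side");W=pts(c)
cv2.imwrite("pics/s3.png",cv2.resize(c["frame"][80:290,200:480,::-1],(784,588),interpolation=cv2.INTER_CUBIC))
m=(c["frame"].max(2)<75)&(W[...,2]>8)&(W[...,2]<150)&(W[...,0]>400)&(W[...,0]<620)&(abs(W[...,1]+135)<25)
P=W[m]
for lo in range(0,160,12):
    k=P[(P[:,2]>=lo)&(P[:,2]<lo+12)]
    if len(k): print(lo,len(k),np.median(k[:,:2],0).round(1))
E
```

```text
time: 9.92
eef_pos: [443.7, -135.1, 166.9]
orientation: [-0.034, 0.999, 0.0, -0.002]
wrist_force: [-0.8, -0.1, -0.9]
width: 51.9
grip_force: 29.9
t 9.92 tcp [ 443.7 -135.1  166.9] az -176.1 j [ 0.78  0.34 -0.74  1.98  0.28  0.93  1.53] w 51.9 g 29.9 F [-0.8 -0.1 -0.9]
tool offset cm (old axes) [-0.13 -0.    0.19] turn -0.5
in final axes [-0.13 -0.    0.19]
24 2 [ 544.1 -112.8]
36 7 [ 534.2 -117.7]
48 4 [ 524.4 -117.4]
60 8 [ 519.5 -119.7]
72 5 [ 510.7 -118.3]
84 7 [ 503.3 -118.7]
96 7 [ 497.6 -119.2]
108 8 [ 488.6 -121.8]
120 8 [ 479.1 -121.9]
132 4 [ 473.1 -117.8]
144 3 [ 470.3 -113.9]
```

View pics/s3.png

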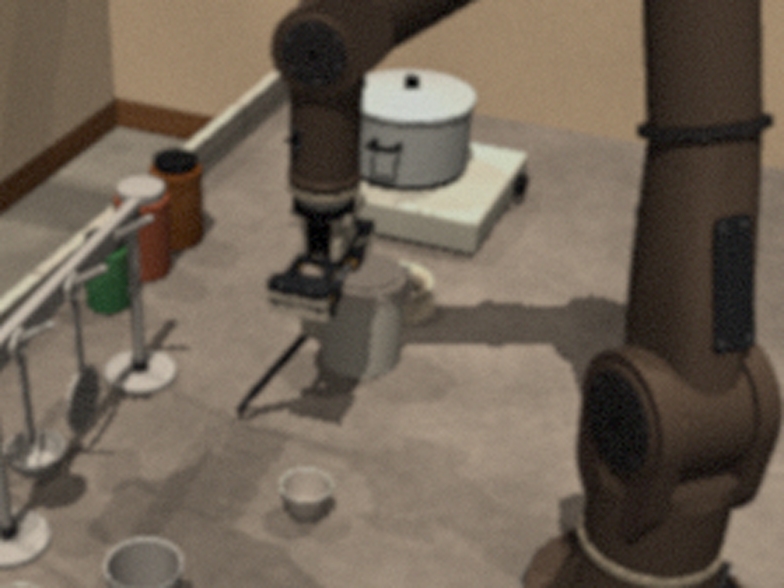

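The eye end at (240,412) is close to the bench and the tilt is unchanged. I lower it until the eye touches, then bring the blade down while moving towards the robot, with a lighter grip.

```bash
python3 -m handwheel '[{"jaw":4.5,"offset":[0,0,0.7],"turn":0},{"jaw":4.5,"offset":[0,0,0.7],"turn":0},{"jaw":4.5,"offset":[1.3,0,1],"turn":0},{"jaw":4.5,"offset":[1.1,0,1],"turn":0},{"jaw":4.5,"offset":[0.95,0,1],"turn":0},{"jaw":4.5,"offset":[0.85,0,1],"turn":0},{"jaw":4.5,"offset":[0.75,0,1],"turn":0},{"jaw":4.5,"offset":[0.65,0,1],"turn":0},{"jaw":4.5,"offset":[0.6,0,1],"turn":0},{"jaw":4.5,"offset":[0.5,0,1],"turn":0},{"jaw":4.5,"offset":[0.4,0,1],"turn":0},{"jaw":4.5,"offset":[0.4,0,1],"turn":0},{"jaw":4.5,"offset":[0,0,0],"turn":0}]' 14; python3 goal.py 358 -142 2 184.4
python3 - <<'E'
from h import *
c=snap("side");W=pts(c)
m=(c["frame"].max(2)<75)&(W[...,2]>4)&(W[...,2]<150)&(W[...,0]>330)&(W[...,0]<620)&(abs(W[...,1]+130)<40)
P=W[m]
for lo in range(370,600,15):
    k=P[(P[:,0]>=lo)&(P[:,0]<lo+15)]
    if len(k): print(lo,len(k),np.median(k,0).round(1))
E
```

```text
time: 11.05
eef_pos: [370.5, -139.8, 54.9]
orientation: [-0.035, 0.999, 0.0, -0.001]
wrist_force: [-1.5, 0.5, 0.3]
width: 51.5
grip_force: 14.0
t 11.05 tcp [ 370.5 -139.8   54.9] az -175.9 j [ 0.75  0.41 -0.65  2.25  0.44  0.6   1.41] w 51.5 g 14.0 F [-1.5  0.5  0.3]
tool offset cm (old axes) [ 1.25 -0.14  5.29] turn -0.3
in final axes [ 1.26 -0.13  5.29]
370 18 [ 378.5 -104.9  115.4]
385 21 [ 391.9 -113.4   63.8]
400 13 [ 406.4 -120.2   56.3]
415 12 [ 420.8 -125.4   52.8]
430 16 [ 437.4 -126.4   48.1]
445 16 [ 452.9 -125.3   44.5]
460 16 [ 468.1 -123.5   35.5]
475 14 [ 482.5 -121.8   32.3]
490 17 [ 498.3 -124.6   26.9]
505 12 [ 515.3 -120.3   19.8]
520 15 [ 526.8 -118.5   15.7]
535 11 [ 540.2 -111.1    9.7]
550 3 [ 553.1 -116.2    6.7]
```

```bash
python3 -m handwheel '[{"jaw":4.5,"offset":[0.3,0,0.9],"turn":0},{"jaw":4.5,"offset":[0.25,0,0.9],"turn":0},{"jaw":4.5,"offset":[0.2,0,0.9],"turn":0},{"jaw":4.5,"offset":[0.15,0,0.8],"turn":0},{"jaw":4.5,"offset":[0.05,0,0.7],"turn":0},{"jaw":4.5,"offset":[0,0,0.5],"turn":0},{"jaw":4.5,"offset":[0,0,0.3],"turn":0},{"jaw":4.5,"offset":[0,0,0],"turn":0},{"jaw":4.5,"offset":[0,0,0],"turn":0}]' 14; python3 goal.py 358 -142 2 184.4
python3 - <<'E'
from h import *
c=snap("side");W=pts(c)
m=(c["frame"].max(2)<75)&(W[...,2]>2)&(W[...,2]<150)&(W[...,0]>330)&(W[...,0]<620)&(abs(W[...,1]+130)<40)
P=W[m]
for lo in range(370,600,15):
    k=P[(P[:,0]>=lo)&(P[:,0]<lo+15)]
    if len(k): print(lo,len(k),np.median(k,0).round(1))
E
```

```text
time: 11.85
eef_pos: [362.2, -140.2, 5.8]
orientation: [-0.036, 0.999, -0.0, 0.0]
wrist_force: [0.2, -0.6, -0.1]
width: 51.8
grip_force: 14.0
t 11.85 tcp [ 362.2 -140.2    5.8] az -175.9 j [ 0.66  0.49 -0.54  2.32  0.58  0.46  1.29] w 51.8 g 14.0 F [ 0.2 -0.6 -0.1]
tool offset cm (old axes) [ 0.43 -0.15  0.38] turn -0.3
in final axes [ 0.43 -0.15  0.38]
370 78 [ 376.9 -118.   112.8]
385 10 [ 389.2 -110.3   14. ]
400 2 [ 402.7 -116.7   12.6]
415 6 [ 427.7 -124.5   16. ]
430 17 [ 438.2 -126.5   17.4]
445 16 [ 450.8 -123.5   14.5]
460 17 [ 466.4 -125.5   14.7]
475 16 [ 481.4 -124.4   13.7]
490 12 [ 495.7 -121.4   11. ]
505 19 [ 511.8 -120.9   10.1]
520 14 [ 527.3 -119.6    7.6]
535 8 [ 542.3 -121.5    8. ]
550 4 [ 553.  -118.1    8.1]
```

```bash
python3 -m handwheel '[{"jaw":4.5,"offset":[0,0,0.25],"turn":0},{"jaw":4.5,"offset":[0,0,0.2],"turn":0},{"jaw":4.5,"offset":[0,0,0],"turn":0},{"jaw":4.5,"offset":[0,0,0],"turn":0},{"jaw":5.3,"offset":[0,0,0],"turn":0},{"jaw":5.6,"offset":[0,0,0],"turn":0},{"jaw":6.5,"offset":[0,0,0],"turn":0},{"jaw":7.5,"offset":[0,0,0],"turn":0},{"jaw":8,"offset":[0,0,0],"turn":0}]' 4; python3 goal.py 490 -130 60 184.4
```

```text
time: 12.65
eef_pos: [362.0, -140.2, 1.3]
orientation: [-0.036, 0.999, -0.0, 0.0]
wrist_force: [0.3, 0.0, 0.3]
width: 71.6
grip_force: 0.0
t 12.65 tcp [ 362.  -140.2    1.3] az -175.9 j [ 0.65  0.5  -0.53  2.32  0.59  0.45  1.27] w 71.6 g 0.0 F [0.3 0.  0.3]
tool offset cm (old axes) [-12.85   0.1   -5.87] turn -0.3
in final axes [-12.85   0.04  -5.87]
```

```bash
python3 -m handwheel '[{"jaw":8,"offset":[0,0,-1],"turn":0},{"jaw":8,"offset":[0,0,-2],"turn":0},{"jaw":8,"offset":[0,0,-2],"turn":0},{"jaw":8,"offset":[0,0,-2],"turn":0},{"jaw":8,"offset":[0,0,-1],"turn":0},{"jaw":8,"offset":[0,0,0],"turn":0}]'; python3 goal.py 490 -130 60 184.4
python3 - <<'E'
from h import *
c=snap("side");t=snap("top")
cv2.imwrite("pics/s4.png",np.hstack([cv2.resize(c["frame"][150:290,220:360,::-1],(395,395),interpolation=cv2.INTER_CUBIC),cv2.resize(t["frame"][140:280,240:380,::-1],(395,395),interpolation=cv2.INTER_CUBIC)]))
for n,c in (("s",c),("t",t)):
    W=pts(c)
    m=(c["frame"].max(2)<70)&(W[...,2]>0)&(W[...,2]<22)&(W[...,0]>330)&(W[...,0]<620)&(abs(W[...,1]+130)<50)
    P=W[m]
    for lo in range(310,600,20):
        k=P[(P[:,0]>=lo)&(P[:,0]<lo+20)]
        if len(k): print(n,lo,len(k),np.median(k,0).round(1),np.ptp(k[:,1]).round())
    h=P[(P[:,0]>420)&(P[:,0]<520)]
    if len(h)>5: print(np.polyfit(h[:,0],h[:,1],1),P[:,0].max())
E
```

```text
time: 13.15
eef_pos: [363.1, -140.8, 82.7]
orientation: [-0.035, 0.999, -0.001, 0.002]
wrist_force: [0.8, -0.4, -0.5]
width: 79.8
grip_force: 0.0
t 13.15 tcp [ 363.1 -140.8   82.7] az -175.9 j [ 0.81  0.35 -0.7   2.24  0.38  0.66  1.48] w 79.8 g 0.0 F [ 0.8 -0.4 -0.5]
tool offset cm (old axes) [-12.73   0.18   2.31] turn -0.3
in final axes [-12.73   0.1    2.27]
s 330 46 [ 341.4 -135.     7.5] 55.0
s 350 56 [ 359.9 -136.4    7.4] 63.0
s 370 51 [ 379.3 -133.6    8. ] 57.0
s 390 51 [ 397.8 -132.4    7.9] 64.0
s 410 24 [ 418.6 -129.4    7.6] 18.0
s 430 21 [ 438.6 -127.5    8.4] 19.0
s 450 21 [ 463.  -124.8    7.4] 18.0
s 470 19 [ 481.3 -124.2    9.7] 17.0
s 490 18 [ 499.8 -120.9    9.8] 22.0
s 510 19 [ 517.5 -120.5    9.8] 20.0
s 530 15 [ 538.  -121.1    6.7] 28.0
s 550 5 [ 553.8 -116.5    7. ] 22.0
[ 1.02834945e-01 -1.73724617e+02] 555.3417711132633
t 330 10 [ 345.4 -117.8    6.9] 8.0
t 350 15 [ 360.3 -118.6    8. ] 8.0
t 370 4 [ 371.7 -120.7    9.8] 11.0
t 390 46 [ 401.9 -128.5    9.9] 50.0
t 410 29 [ 420.6 -137.3   11.5] 28.0
t 430 26 [ 439.7 -134.6   12. ] 20.0
t 450 29 [ 458.6 -132.3    8.3] 21.0
t 470 31 [ 481.4 -131.8    9.2] 20.0
t 490 27 [ 500.5 -128.3   10.1] 20.0
t 510 24 [ 519.4 -128.6   13.4] 16.0
t 530 28 [ 538.8 -131.2    8.2] 36.0
t 550 14 [ 554.6 -126.     8.9] 26.0
[ 7.67301445e-02 -1.68025317e+02] 558.1224898335435
```

View pics/s4.png

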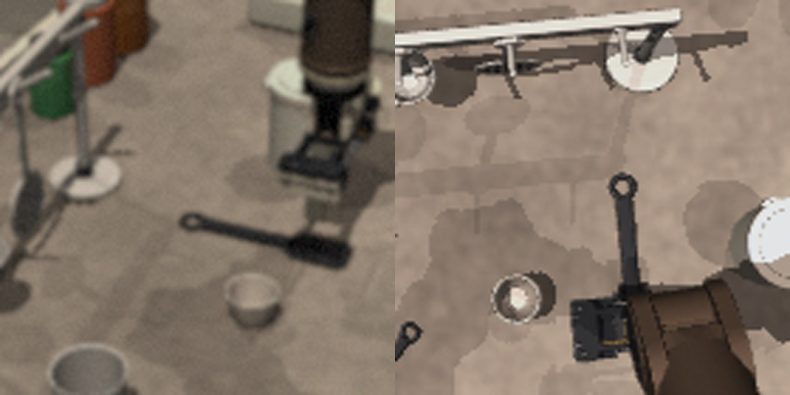

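It lies flat on the bench, with the blade at left-panel pixel (320,250) and the eye at (192,222). It has been released and the gripper is up. Next I regrip the handle 45 mm from the eye.

```bash
python3 -m handwheel '[{"jaw":7,"offset":[-1.5,0,0],"turn":0},{"jaw":6,"offset":[-2.5,0,0],"turn":0},{"jaw":6,"offset":[-3,0,0],"turn":0},{"jaw":6,"offset":[-3,0,0],"turn":0},{"jaw":6,"offset":[-2,0.1,0],"turn":0},{"jaw":6,"offset":[-0.9,0,1],"turn":0},{"jaw":6,"offset":[0,0,2],"turn":0},{"jaw":6,"offset":[0,0,2],"turn":0},{"jaw":6,"offset":[0,0,1],"turn":0},{"jaw":6,"offset":[0,0,0],"turn":0},{"jaw":6,"offset":[0,0,0],"turn":0}]'; python3 goal.py 492 -130 2 184.4
```

```text
time: 14.17
eef_pos: [489.2, -129.8, 20.3]
orientation: [-0.036, 0.999, 0.0, -0.001]
wrist_force: [0.4, 0.2, 1.2]
width: 60.0
grip_force: 0.0
t 14.17 tcp [ 489.2 -129.8   20.3] az -175.9 j [ 0.58  0.6  -0.58  2.03  0.52  0.67  1.3 ] w 60.0 g 0.0 F [0.4 0.2 1.2]
tool offset cm (old axes) [-0.28 -0.05  1.83] turn -0.3
in final axes [-0.27 -0.05  1.83]
```

```bash
python3 -m handwheel '[{"jaw":6,"offset":[-0.25,0,0.7],"turn":0},{"jaw":6,"offset":[0,0,0.7],"turn":0},{"jaw":5,"offset":[0,0,0.45],"turn":0},{"jaw":4,"offset":[0,0,0],"turn":0},{"jaw":3,"offset":[0,0,0],"turn":0},{"jaw":2,"offset":[0,0,0],"turn":0},{"jaw":1.2,"offset":[0,0,0],"turn":0},{"jaw":1.2,"offset":[0,0,0],"turn":0},{"jaw":1.2,"offset":[0,0,0],"turn":0},{"jaw":1.2,"offset":[0,0,0],"turn":0}]' 5; python3 goal.py 492 -130 2 184.4
```

```text
time: 15.0
eef_pos: [493.2, -129.9, 3.0]
orientation: [-0.036, 0.999, -0.0, 0.0]
wrist_force: [-0.2, 0.7, 1.9]
width: 19.4
grip_force: 5.0
t 15.0 tcp [ 493.2 -129.9    3. ] az -175.9 j [ 0.56  0.63 -0.56  2.03  0.55  0.63  1.27] w 19.4 g 5.0 F [-0.2  0.7  1.9]
tool offset cm (old axes) [0.12 0.   0.1 ] turn -0.3
in final axes [0.12 0.   0.1 ]
```

```bash
python3 -m handwheel '[{"jaw":1.2,"offset":[0,0,-0.7],"turn":0},{"jaw":1.2,"offset":[0.05,0,-0.8],"turn":0},{"jaw":1.2,"offset":[0.1,0,-0.8],"turn":0},{"jaw":1.2,"offset":[0.15,0,-0.8],"turn":0},{"jaw":1.2,"offset":[0.2,0,-0.8],"turn":0},{"jaw":1.2,"offset":[0.2,0,-0.8],"turn":0},{"jaw":1.2,"offset":[0.25,0,-0.8],"turn":0},{"jaw":1.2,"offset":[0.3,0,-0.8],"turn":0},{"jaw":1.2,"offset":[0.3,0,-0.8],"turn":0},{"jaw":1.2,"offset":[0.3,0,-0.7],"turn":0},{"jaw":1.2,"offset":[0,0,0],"turn":0},{"jaw":1.2,"offset":[0,0,0],"turn":0}]' 5; python3 goal.py 492 -130 2 184.4
cat > meas.py <<'E'
from h import *
def meas(z0=3,zmax=150):
    o=status.get_obs()["eef_pos"]
    for n in ("side","top"):
        c=snap(n);W=pts(c)
        m=(c["frame"].max(2)<70)&(W[...,2]>z0)&(W[...,2]<o[2]+60)&(W[...,0]>o[0]-180)&(W[...,0]<o[0]+100)&(abs(W[...,1]-o[1])<28)
        P=W[m]
        for lo in range(int(o[0])-180,int(o[0])+100,20):
            k=P[(P[:,0]>=lo)&(P[:,0]<lo+20)]
            if len(k)>3: print(n,lo,len(k),np.median(k,0).round(1),np.ptp(k[:,1]).round())
    return c
if __name__=="__main__": meas()
E
python3 meas.py
```

```text
time: 16.0
eef_pos: [474.8, -131.4, 81.2]
orientation: [-0.036, 0.999, -0.0, 0.0]
wrist_force: [0.4, -1.8, -0.5]
width: 19.9
grip_force: 5.0
t 16.0 tcp [ 474.8 -131.4   81.2] az -175.9 j [ 0.66  0.49 -0.66  2.01  0.43  0.77  1.39] w 19.9 g 5.0 F [ 0.4 -1.8 -0.5]
tool offset cm (old axes) [-1.72  0.02  7.92] turn -0.3
in final axes [-1.73  0.    7.92]
side 334 51 [ 345.4 -131.    13.1] 52.0
side 354 60 [ 364.4 -130.4   22.7] 52.0
side 374 61 [ 384.1 -130.3   33.6] 49.0
side 394 35 [ 400.8 -131.3   43.1] 40.0
side 414 25 [ 425.1 -128.9   57.3] 20.0
side 434 34 [ 445.2 -126.2   66.7] 26.0
side 454 44 [ 465.7 -131.9   82. ] 46.0
top 314 8 [ 333.7 -142.2    8.2] 27.0
top 334 60 [ 345.3 -134.6   13.5] 45.0
top 354 65 [ 364.6 -135.7   24.3] 47.0
top 374 58 [ 383.5 -131.8   35.3] 46.0
top 394 40 [ 402.2 -131.9   47.1] 32.0
top 414 14 [ 422.6 -129.6   58.8] 11.0
```

The droop is about 29° and the grip is sound. I firm the grip, lift, and turn 60° so the cameras can see the eye in the hand.

```bash
python3 -m handwheel '[{"jaw":1.2,"offset":[0,0,0],"turn":0},{"jaw":1.2,"offset":[0,0,-0.5],"turn":0},{"jaw":1.2,"offset":[0,0,-1],"turn":0},{"jaw":1.2,"offset":[0,0,-1.5],"turn":0},{"jaw":1.2,"offset":[0,0,-1.5],"turn":0},{"jaw":1.2,"offset":[0,0,-1.5],"turn":-3},{"jaw":1.2,"offset":[0,0,-1.5],"turn":-6},{"jaw":1.2,"offset":[0,0,-1.5],"turn":-7},{"jaw":1.2,"offset":[0,0,-1.5],"turn":-7},{"jaw":1.2,"offset":[0,0,-1.5],"turn":-7},{"jaw":1.2,"offset":[0,0,-1.5],"turn":-7},{"jaw":1.2,"offset":[0,0,-1],"turn":-7},{"jaw":1.2,"offset":[0,0,0],"turn":-6},{"jaw":1.2,"offset":[0,0,0],"turn":-5},{"jaw":1.2,"offset":[0,0,0],"turn":-5},{"jaw":1.2,"offset":[0,0,0],"turn":0},{"jaw":1.2,"offset":[0,0,0],"turn":0}]' 40; python3 goal.py 492 -130 2 184.4
python3 - <<'E'
from h import *
from scipy.spatial.transform import Rotation as Ro
o=status.get_obs();R=Ro.from_quat(o["orientation"]).as_matrix()
out=[]
for n in ("side","top"):
    c=snap(n);W=pts(c);L=(W-o["eef_pos"])@R
    m=(c["frame"].max(2)<75)&(L[...,0]<190)&(L[...,0]>-85)&(abs(L[...,1])<32)&(L[...,2]>-45)&(L[...,2]<110)&((abs(L[...,0])>14))
    P=L[m]
    for lo in range(-90,190,10):
        k=P[(P[:,0]>=lo)&(P[:,0]<lo+10)]
        if len(k)>1: print(n,lo,len(k),np.median(k,0).round(1),k[:,1].min().round(),k[:,1].max().round(),k[:,2].min().round(),k[:,2].max().round())
    u,v=proj(c,o["eef_pos"]-R[:,0]*40).astype(int)
    im=c["frame"][max(v-45,0):v+55,max(u-50,0):u+50,::-1]; out.append(cv2.resize(im,(395,395),interpolation=cv2.INTER_CUBIC))
    np.savez("g_"+n+".npz",**c); print(n,"crop origin",u-50,v-45)
cv2.imwrite("pics/s5.png",np.hstack(out))
E
```

```text
time: 17.52
eef_pos: [474.4, -131.0, 226.1]
orientation: [-0.53, 0.848, 0.0, 0.0]
wrist_force: [-0.6, -0.0, -1.2]
width: 19.2
grip_force: 40.0
t 17.52 tcp [ 474.4 -131.   226.1] az -116.0 j [ 0.94  0.4  -1.02  1.83  0.37  1.12  2.48] w 19.2 g 40.0 F [-0.6 -0.  -1.2]
tool offset cm (old axes) [-0.86 -1.54 22.41] turn 59.6
in final axes [-1.76 -0.03 22.41]
side -60 14 [-55.7   4.6 -32. ] -10.0 15.0 -36.0 -26.0
side -50 7 [-43.8  15.2 -24.2] -15.0 16.0 -29.0 -23.0
side -40 9 [-34.3   4.1 -21.6] -6.0 14.0 -25.0 -19.0
side -30 9 [-24.8   7.1 -17.6] -3.0 13.0 -22.0 -12.0
side -20 12 [-15.2  11.7 -19.3] -16.0 22.0 -44.0 -6.0
side 10 3 [15.3  9.1  7.8] 7.0 13.0 7.0 15.0
side 20 9 [25.3  8.1 12. ] 1.0 14.0 9.0 17.0
side 30 6 [35.9  6.8 17.8] -2.0 9.0 13.0 26.0
side 40 8 [44.3  6.3 22.6] 0.0 11.0 19.0 32.0
side 50 7 [51.8  9.3 29.3] 2.0 11.0 23.0 35.0
side 60 12 [64.9  7.5 36.3] -2.0 17.0 28.0 42.0
side 70 10 [75.7 11.7 39.2] -11.0 22.0 34.0 45.0
side 80 12 [83.5 14.2 44.4] -3.0 27.0 40.0 50.0
side 90 9 [96.6 18.  51.2] -0.0 27.0 48.0 55.0
side 100 5 [106.4  21.2  58.5] 5.0 22.0 52.0 64.0
side 110 9 [112.4  18.   61.4] -3.0 28.0 58.0 65.0
side 120 7 [123.6  21.8  67. ] 2.0 25.0 64.0 75.0
side 130 4 [133.3  21.9  72.7] 18.0 25.0 72.0 76.0
side 140 2 [143.9 -29.4 102.1] -31.0 -27.0 101.0 103.0
side crop origin 247 138
top -60 21 [-54.5  -1.2 -33.6] -16.0 13.0 -39.0 -26.0
top -50 14 [-44.8  -0.9 -29.1] -18.0 15.0 -36.0 -20.0
top -40 16 [-35.2  -4.  -25.3] -16.0 13.0 -29.0 -21.0
top crop origin 267 171
```

View pics/s5.png

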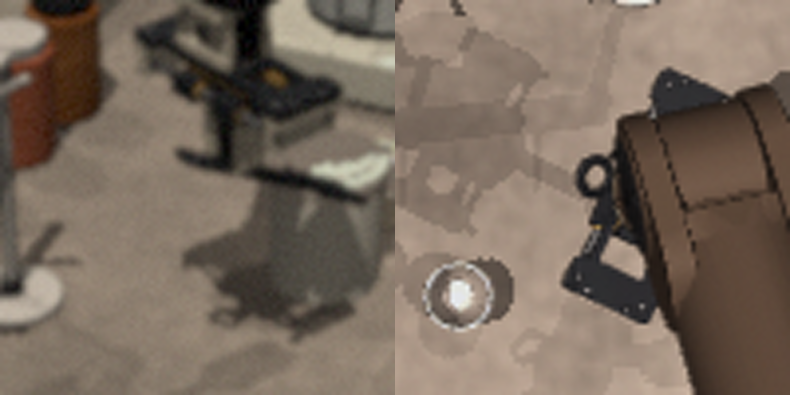

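The spatula is still held at about 29°. The eye shows clearly in the top view at crop (593,176) and nearly edge-on in the side view at crop (190,155). I triangulate it relative to the tool.

```bash
python3 - <<'E'
from h import *
from scipy.spatial.transform import Rotation as Ro
from scipy.optimize import brentq
o=status.get_obs();R=Ro.from_quat(o["orientation"]).as_matrix();p0=o["eef_pos"]
T=dict(np.load("g_top.npz"));S=dict(np.load("g_side.npz"))
g=T["frame"].max(2)[200:232,300:335]; 
dark=(g<70).astype(np.uint8)
n,lab,st,ce=cv2.connectedComponentsWithStats(1-dark)
for i in range(1,n): print(st[i],ce[i]+[300,200])
W=pts(S);L=(W-p0)@R
dk=S["frame"].max(2)<75
m=dk&(abs(L[...,1])<32)&(L[...,2]<90)&(L[...,2]>-45)&(((L[...,0]<-14)&(L[...,0]>-70)&(L[...,2]<-4))|((L[...,0]>25)&(L[...,0]<140)&(L[...,2]>0)))
v,u=np.nonzero(m); 
for a in range(u.min(),u.max()+1,4):
    k=(u>=a)&(u<a+4)
    if k.any(): print(a,k.sum(),v[k].mean().round(1),v[k].min(),v[k].max())
E
```

```text
[  0   0  26  32 584] [309.05479452 214.40582192]
[31  0  2  1  2] [331.5 200. ]
[ 26   3   9  29 143] [331.27972028 213.87412587]
[22 11  1  3  3] [322. 212.]
[15 13  6  6 27] [317.25925926 215.44444444]
[22 16  1  5  5] [322. 218.]
[23 22  1  1  1] [323. 222.]
[22 24  3  5  7] [323.28571429 226.        ]
[30 24  1  2  2] [330.  224.5]
[21 30  3  2  4] [321.75 230.75]
292 11 177.2 176 179
296 14 178.3 177 180
300 17 178.2 169 181
304 9 177.4 172 181
312 8 181.1 180 183
316 16 182.5 181 184
320 17 183.1 181 185
324 15 184.1 182 186
328 16 185.5 184 187
332 13 186.8 185 188
336 9 187.9 187 189
```

```bash
python3 - <<'E'
from h import *
from scipy.spatial.transform import Rotation as Ro
from scipy.optimize import brentq
o=status.get_obs();R=Ro.from_quat(o["orientation"]).as_matrix();p0=o["eef_pos"]
T=dict(np.load("g_top.npz"));S=dict(np.load("g_side.npz"))
C=-T["R"].T@T["t"]; r=T["R"].T@np.linalg.solve(T["K"],[317.26,215.44,1])
f=lambda z:(lambda q:q[1]-(177.7+0.265*(q[0]-296.5)))(proj(S,C+r*(z-C[2])/r[2]))
z=brentq(f,200,320); X=C+r*(z-C[2])/r[2]; print(X,proj(S,X),"tool",((X-p0)@R).round(1))
# peg in both views: at tip by same cameras (calibration consistent)
for n,c in(("s",S),("t",T)): print(n,proj(c,[660,-105,284]).round(1),proj(c,[709,-101,250]).round(1))
# peg tip pixels
d=np.load("c0.npz")
for n,c in (("_s",S),("_t",T)):
    im=d["frame"+n].max(2).astype(int); u,v=proj(c,[660,-105,284]).round().astype(int)
    print(n,u-9,v-6); print(im[v-6:v+9,u-9:u+10])
E
```

```text
[494.55693604 -91.841591   251.32436814] [296.09923752 177.59379794] tool [-44.   -0.8 -25.4]
s [254.1 157.2] [241.8 163.4]
t [321.4 163.3] [318.8 150.3]
_s 245 151
[[142 162 166 160 140 121 108 103  99  93  93  92 102 113 106  85  73  69
   71]
 [168 177 172 149 117 101  93  93  96 102 108 117 117 104  86  69  64  72
   75]
 [179 174 151 116  93  90 102 100 108 118 118 116 103  84  67  64  72  73
   76]
 [172 154 119  83  81  98 111 107 107 107 106  99  82  71  60  60  77  78
   75]
 [152 115  84  66  68  92  97 100  98  86  84  78  72  65  60  63  71  75
   70]
 [118  82  61  47  53  77 100 110 112  96  84  79  71  62  58  63  69  69
   70]
 [ 83  61  53  43  61  93 115 133 137 111  84  77  71  71  65  59  66  68
   70]
 [ 64  66  62  67  91 114 126 128 124 103  84  73  72  64  61  63  64  70
   70]
 [ 67  79  91  98 112 110 107  96  90  84  79  79  79  66  60  58  63  66
   71]
 [ 89 101 112 109 101  94  91  84  84  79  79  77  73  64  58  60  69  71
   72]
 [111 108 102  90  87  82  83  86  82  78  81  77  73  68  58  60  66  70
   63]
 [104  84  79  71  78  82  86  85  88  84  8
[... 807 characters left out ...]
 216 215 169 177 212 208 207 206 205 205 214
  215]
 [149  88  62 156 212 216 216 216 216 214 215 216 207 207 207 208 208 215
  216]
 [150  88  75 103 178 213 217 216 216 216 216 216 209 208 208 208 215 215
  216]
 [151  87  73  64 128 211 216 216 216 215 216 216 210 210 209 209 216 216
  216]
 [150 147  85  74  66 182 213 215 216 216 216 211 210 210 210 214 216 216
  216]
 [154 151  88  77  76  92 173 213 216 215 216 208 207 207 206 215 216 216
  216]
 [155 154 149  87  77 125 109 177 213 216 216 211 210 211 210 215 217 216
  217]
 [155 156 154 150  87  77 122 135 144 197 213 213 212 213 213 217 217 217
  217]
 [153 153 153 151  88 135 139 130 135 125 101 189 212 215 215 218 218 218
  216]]
```

Eye in the tool frame is (-44, -1, -25) mm. The peg tip at (660,-105,284) agrees with both views. I turn back and go to a point 25 mm short of the tip along the peg line.

```bash
python3 -m handwheel '[{"jaw":1.2,"offset":[0,0,-1.5],"turn":3},{"jaw":1.2,"offset":[0,0,-1.5],"turn":6},{"jaw":1.2,"offset":[0,0,-1.5],"turn":7},{"jaw":1.2,"offset":[0,0,-0.2],"turn":7},{"jaw":1.2,"offset":[0,0,0],"turn":7},{"jaw":1.2,"offset":[0,0,0],"turn":7},{"jaw":1.2,"offset":[0,0,0],"turn":7},{"jaw":1.2,"offset":[0,0,0],"turn":7},{"jaw":1.2,"offset":[0,0,0],"turn":5},{"jaw":1.2,"offset":[0,0,0],"turn":3.6},{"jaw":1.2,"offset":[-1,0.2,0],"turn":0},{"jaw":1.2,"offset":[-2,0.2,0],"turn":0},{"jaw":1.2,"offset":[-2,0.2,0],"turn":0},{"jaw":1.2,"offset":[-2,0.2,0],"turn":0},{"jaw":1.2,"offset":[-2,0.2,0],"turn":0},{"jaw":1.2,"offset":[-1.5,0.2,0],"turn":0},{"jaw":1.2,"offset":[-1,0,0],"turn":0},{"jaw":1.2,"offset":[-0.7,0,0],"turn":0},{"jaw":1.2,"offset":[0,0,0],"turn":0},{"jaw":1.2,"offset":[0,0,0],"turn":0}]' 40; python3 goal.py 595.7 -109.2 273 184.4
python3 - <<'E'
from h import *
from scipy.spatial.transform import Rotation as Ro
o=status.get_obs();R=Ro.from_quat(o["orientation"]).as_matrix()
c=snap("side");W=pts(c);L=(W-o["eef_pos"])@R
m=(c["frame"].max(2)<75)&(L[...,0]<190)&(L[...,0]>20)&(abs(L[...,1])<32)&(L[...,2]>0)&(L[...,2]<110)
p=np.polyfit(L[m][:,0],L[m][:,2],1);print("slope,off",p)
e=o["eef_pos"]+R@np.array([-44,-.8,-25.4]); print("eye",e,proj(c,e))
cv2.imwrite("pics/s6.png",cv2.resize(c["frame"][105:225,190:350,::-1],(784,588),interpolation=cv2.INTER_CUBIC))
E
```

```text
time: 19.28
eef_pos: [595.1, -109.5, 272.5]
orientation: [-0.039, 0.999, 0.0, -0.0]
wrist_force: [-0.4, -0.1, -0.1]
width: 19.0
grip_force: 40.0
t 19.28 tcp [ 595.1 -109.5  272.5] az -175.5 j [ 0.6   0.48 -0.77  1.51  0.34  1.29  1.45] w 19.0 g 40.0 F [-0.4 -0.1 -0.1]
tool offset cm (old axes) [-0.07  0.03 -0.05] turn 0.1
in final axes [-0.07  0.03 -0.05]
slope,off [ 0.57651674 -4.23884359]
eye [ 639.00765678 -106.86848881  297.88895993] [259.59514791 154.55219575]
```

View pics/s6.png

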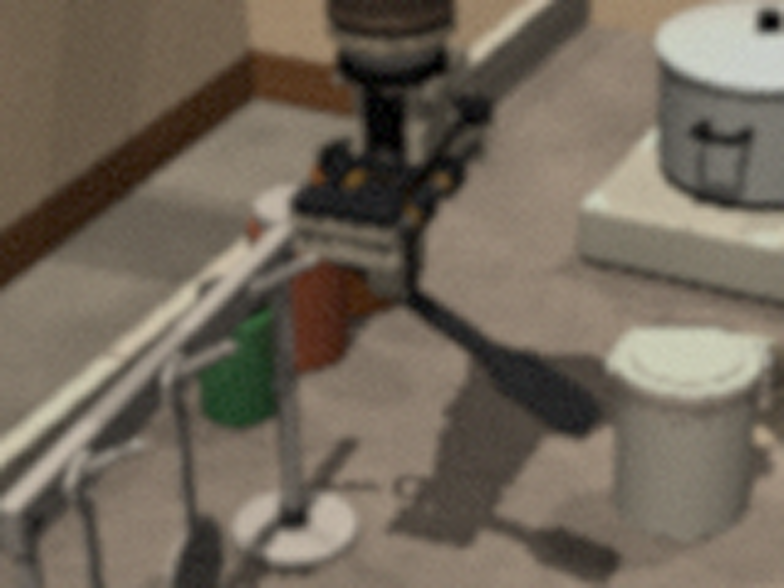

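The tilt is unchanged (30°). The peg tip is at (318,256) and the eye is hidden behind the gripper body. I go along the peg slowly and watch the force.

```bash
python3 -m handwheel '[{"jaw":1.2,"offset":[-0.4,0,0.23],"turn":0},{"jaw":1.2,"offset":[-0.33,0,0.23],"turn":0},{"jaw":1.2,"offset":[-0.33,0,0.23],"turn":0},{"jaw":1.2,"offset":[-0.33,0,0.23],"turn":0},{"jaw":1.2,"offset":[-0.33,0,0.23],"turn":0},{"jaw":1.2,"offset":[-0.33,0,0.23],"turn":0},{"jaw":1.2,"offset":[-0.33,0,0.23],"turn":0},{"jaw":1.2,"offset":[-0.33,0,0.23],"turn":0},{"jaw":1.2,"offset":[0,0,0],"turn":0}]' 40; python3 goal.py 639 -105.5 242.5 184.4;python3 -m handwheel '[{"jaw":1.2,"offset":[-0.33,0,0.23],"turn":0},{"jaw":1.2,"offset":[-0.33,0,0.23],"turn":0},{"jaw":1.2,"offset":[0,0,0],"turn":0}]' 40; python3 goal.py 639 -105.5 242.5 184.4
```

```text
time: 20.08
eef_pos: [622.7, -107.3, 253.6]
orientation: [-0.039, 0.999, 0.0, -0.0]
wrist_force: [-0.9, -0.3, -1.3]
width: 19.3
grip_force: 40.0
t 20.08 tcp [ 622.7 -107.3  253.6] az -175.5 j [ 0.56  0.53 -0.75  1.47  0.37  1.28  1.43] w 19.3 g 40.0 F [-0.9 -0.3 -1.3]
tool offset cm (old axes) [-1.64  0.05  1.11] turn 0.1
in final axes [-1.64  0.06  1.11]
time: 20.33
eef_pos: [629.2, -106.9, 249.2]
orientation: [-0.039, 0.999, 0.0, -0.0]
wrist_force: [-0.3, 1.2, -1.3]
width: 19.2
grip_force: 40.0
t 20.33 tcp [ 629.2 -106.9  249.2] az -175.5 j [ 0.55  0.55 -0.74  1.46  0.38  1.28  1.42] w 19.2 g 40.0 F [-0.3  1.2 -1.3]
tool offset cm (old axes) [-0.99  0.06  0.67] turn 0.1
in final axes [-0.99  0.06  0.67]
```

```bash
python3 -m handwheel '[{"jaw":1.2,"offset":[-0.33,0.02,0.23],"turn":0},{"jaw":1.2,"offset":[-0.33,0.02,0.23],"turn":0},{"jaw":1.2,"offset":[-0.33,0.02,0.23],"turn":0},{"jaw":1.2,"offset":[0,0,0],"turn":0}]' 40; python3 goal.py 639 -105.5 242.5 184.4
python3 -m handwheel '[{"jaw":1.2,"offset":[0,0,-0.3],"turn":0},{"jaw":1.2,"offset":[0,0,-0.3],"turn":0},{"jaw":1.2,"offset":[0,0,-0.2],"turn":0},{"jaw":1.2,"offset":[0,0,0],"turn":0}]' 20; python3 goal.py 639 -105.5 242.5 184.4
```

```text
time: 20.67
eef_pos: [639.0, -105.4, 242.1]
orientation: [-0.039, 0.999, 0.0, -0.0]
wrist_force: [0.3, 0.4, -0.2]
width: 19.5
grip_force: 40.0
t 20.67 tcp [ 639.  -105.4  242.1] az -175.5 j [ 0.54  0.57 -0.74  1.44  0.39  1.28  1.42] w 19.5 g 40.0 F [ 0.3  0.4 -0.2]
tool offset cm (old axes) [ 0.   -0.01 -0.04] turn 0.1
in final axes [ 0.   -0.01 -0.04]
time: 21.0
eef_pos: [637.9, -105.9, 250.6]
orientation: [-0.039, 0.999, -0.0, -0.001]
wrist_force: [-0.9, -1.4, -6.0]
width: 19.9
grip_force: 20.0
t 21.0 tcp [ 637.9 -105.9  250.6] az -175.5 j [ 0.54  0.56 -0.74  1.43  0.38  1.29  1.42] w 19.9 g 20.0 F [-0.9 -1.4 -6. ]
tool offset cm (old axes) [-0.11  0.03  0.81] turn 0.1
in final axes [-0.11  0.03  0.81]
```

Lifting 8 mm gives 6 N downward, so the peg is through the eye. I go back down, loosen the grip, and steepen the spatula around the peg.

```bash
python3 -m handwheel '[{"jaw":1.2,"offset":[0,0,0.4],"turn":0},{"jaw":1.2,"offset":[0,0,0.4],"turn":0},{"jaw":1.2,"offset":[0,0,0],"turn":0},{"jaw":1.2,"offset":[-0.12,0,0.13],"turn":0},{"jaw":1.2,"offset":[-0.12,0,0.13],"turn":0},{"jaw":1.2,"offset":[-0.12,0,0.13],"turn":0},{"jaw":1.2,"offset":[-0.12,0,0.13],"turn":0},{"jaw":1.2,"offset":[-0.12,0,0.13],"turn":0},{"jaw":1.2,"offset":[-0.12,0,0.13],"turn":0},{"jaw":1.2,"offset":[-0.12,0,0.13],"turn":0},{"jaw":1.2,"offset":[-0.12,0,0.13],"turn":0},{"jaw":1.2,"offset":[-0.12,0,0.14],"turn":0},{"jaw":1.2,"offset":[-0.12,0,0.14],"turn":0},{"jaw":1.2,"offset":[0,0,0],"turn":0},{"jaw":1.2,"offset":[0,0,0],"turn":0}]' 5; python3 goal.py 639 -105.5 242.5 184.4
cat > tilt.py <<'E'
from h import *
from scipy.spatial.transform import Rotation as Ro
c=snap("side");W=pts(c)
m=(c["frame"].max(2)<75)&(W[...,0]>480)&(W[...,0]<760)&(abs(W[...,1]+105)<32)&(W[...,2]>20)&(W[...,2]<228)
P=W[m]; 
for lo in range(20,235,20):
    k=P[(P[:,2]>=lo)&(P[:,2]<lo+20)]
    if len(k)>3: print(lo,len(k),np.median(k,0).round(1))
E
python3 tilt.py
```

```text
time: 22.25
eef_pos: [650.6, -104.6, 229.5]
orientation: [-0.039, 0.999, 0.0, -0.0]
wrist_force: [-0.3, 0.2, -0.6]
width: 20.0
grip_force: 5.1
t 22.25 tcp [ 650.6 -104.6  229.5] az -175.5 j [ 0.52  0.59 -0.73  1.43  0.4   1.27  1.41] w 20.0 g 5.1 F [-0.3  0.2 -0.6]
tool offset cm (old axes) [ 1.17  0.   -1.3 ] turn 0.1
in final axes [ 1.17 -0.   -1.3 ]
60 21 [623.1 -99.   72.6]
80 42 [626.4 -98.9  88.6]
100 39 [630.7 -96.3 109.1]
120 48 [634.7 -97.  129.5]
140 20 [638.6 -96.6 149.6]
160 22 [642.7 -96.6 171.8]
180 23 [647.  -98.4 190.2]
200 22 [652.3 -99.3 210.2]
220 5 [655.4 -93.4 222.3]
```

It has swung in the hand to 12° from vertical. I go 5 mm deeper along the peg, then open slowly.

```bash
python3 -m handwheel '[{"jaw":1.2,"offset":[-0.15,0,0.1],"turn":0},{"jaw":1.2,"offset":[-0.15,0,0.1],"turn":0},{"jaw":1.2,"offset":[-0.15,0,0.1],"turn":0},{"jaw":1.2,"offset":[0,0,0],"turn":0},{"jaw":1.2,"offset":[0,0,0],"turn":0}]' 4; python3 goal.py 639 -105.5 242.5 184.4; python3 tilt.py
```

```text
time: 22.72
eef_pos: [655.1, -104.2, 226.5]
orientation: [-0.039, 0.999, 0.0, -0.0]
wrist_force: [-0.4, -1.2, -1.4]
width: 20.0
grip_force: 4.1
t 22.72 tcp [ 655.1 -104.2  226.5] az -175.5 j [ 0.51  0.6  -0.72  1.42  0.4   1.27  1.41] w 20.0 g 4.1 F [-0.4 -1.2 -1.4]
tool offset cm (old axes) [ 1.62  0.   -1.6 ] turn 0.1
in final axes [ 1.62 -0.   -1.6 ]
60 27 [627.7 -97.7  73.5]
80 38 [ 631.1 -100.4   88.9]
100 42 [634.7 -96.6 110.6]
120 44 [638.9 -95.3 130. ]
140 20 [643.  -97.5 149.3]
160 22 [647.4 -96.7 169.5]
180 21 [653.1 -98.2 190.4]
200 26 [656.5 -96.4 208.5]
220 5 [658.4 -92.2 226.5]
```

```bash
python3 -m handwheel '[{"jaw":1.95,"offset":[0,0,0],"turn":0},{"jaw":2.05,"offset":[0,0,0],"turn":0},{"jaw":2.15,"offset":[0,0,0],"turn":0},{"jaw":2.4,"offset":[0,0,0],"turn":0},{"jaw":2.6,"offset":[0,0,0],"turn":0},{"jaw":2.8,"offset":[0,0,0],"turn":0},{"jaw":3.5,"offset":[0,0,0],"turn":0},{"jaw":4.5,"offset":[0,0,0],"turn":0},{"jaw":5,"offset":[0,0,0],"turn":0},{"jaw":5,"offset":[0,0,0],"turn":0},{"jaw":5,"offset":[0,0,0],"turn":0},{"jaw":5,"offset":[0,0,0],"turn":0}]' 3; python3 goal.py 639 -105.5 242.5 184.4; python3 tilt.py
```

```text
time: 23.77
eef_pos: [655.2, -104.2, 226.6]
orientation: [-0.039, 0.999, -0.0, 0.0]
wrist_force: [-0.2, -0.1, 0.1]
width: 49.7
grip_force: 0.0
t 23.77 tcp [ 655.2 -104.2  226.6] az -175.5 j [ 0.51  0.6  -0.72  1.42  0.4   1.27  1.41] w 49.7 g 0.0 F [-0.2 -0.1  0.1]
tool offset cm (old axes) [ 1.62 -0.   -1.59] turn 0.1
in final axes [ 1.62 -0.01 -1.59]
40 32 [692.3 -97.8  51.1]
60 31 [693.3 -97.   69.5]
80 32 [693.  -97.9  89.4]
100 30 [695.5 -97.  111.1]
120 19 [695.3 -94.2 132. ]
140 23 [697.  -95.3 151.4]
160 24 [698.4 -94.9 168.9]
180 20 [697.9 -93.5 191.9]
200 24 [699.4 -93.3 207.9]
220 16 [ 698.  -102.8  225.4]
```

Released: it slid to the peg root and hangs almost vertical. I back off the way I came in, then up and away.

```bash
python3 -m handwheel '[{"jaw":5,"offset":[0.5,0,0],"turn":0},{"jaw":5,"offset":[1,0,0],"turn":0},{"jaw":5,"offset":[1.5,0,0],"turn":0},{"jaw":5,"offset":[2,0,-0.3],"turn":0},{"jaw":5,"offset":[2.5,0,-0.5],"turn":0},{"jaw":5,"offset":[2.5,0,-1],"turn":0},{"jaw":5,"offset":[3,0,-1],"turn":0},{"jaw":5,"offset":[3,0,-1],"turn":0},{"jaw":5,"offset":[3,-1,-1],"turn":0},{"jaw":5,"offset":[2,-2,0],"turn":0},{"jaw":5,"offset":[0,-2.5,0],"turn":0},{"jaw":5,"offset":[0,-2.5,0],"turn":0},{"jaw":5,"offset":[0,-2.5,0],"turn":0},{"jaw":5,"offset":[0,-1,0],"turn":0},{"jaw":5,"offset":[0,0,0],"turn":0},{"jaw":5,"offset":[0,0,0],"turn":0},{"jaw":5,"offset":[0,0,0],"turn":0},{"jaw":5,"offset":[0,0,0],"turn":0},{"jaw":5,"offset":[0,0,0],"turn":0},{"jaw":5,"offset":[0,0,0],"turn":0}]' 3; python3 tilt.py
python3 -m handwheel '[{"jaw":5,"offset":[0,0,0],"turn":0},{"jaw":5,"offset":[0,0,0],"turn":0},{"jaw":5,"offset":[0,0,0],"turn":0},{"jaw":5,"offset":[0,0,0],"turn":0},{"jaw":5,"offset":[0,0,0],"turn":0},{"jaw":5,"offset":[0,0,0],"turn":0},{"jaw":5,"offset":[0,0,0],"turn":0},{"jaw":5,"offset":[0,0,0],"turn":0},{"jaw":5,"offset":[0,0,0],"turn":0},{"jaw":5,"offset":[0,0,0],"turn":0},{"jaw":5,"offset":[0,0,0],"turn":0},{"jaw":5,"offset":[0,0,0],"turn":0}]'
python3 tilt.py
python3 - <<'E'
from h import *
c=snap("side");t=snap("top")
a=cv2.resize(c["frame"][110:330,170:390,::-1],(395,395),interpolation=cv2.INTER_CUBIC)
b=cv2.resize(t["frame"][120:340,160:380,::-1],(395,395),interpolation=cv2.INTER_CUBIC)
cv2.imwrite("pics/s7.png",np.hstack([a,b]))
E
```

```text
time: 25.48
eef_pos: [455.0, -234.5, 274.8]
orientation: [-0.04, 0.999, -0.0, 0.0]
wrist_force: [0.0, -0.5, -0.4]
width: 49.9
grip_force: 0.0
20 4 [ 693.1 -109.3   38.9]
40 31 [692.4 -98.   51.9]
60 34 [692.4 -96.2  70.2]
80 31 [693.5 -96.3  91.8]
100 30 [ 695.2 -100.5  108.4]
120 22 [695.8 -96.6 128.6]
140 20 [696.7 -94.2 150.3]
160 24 [697.6 -95.  169.8]
180 24 [699.3 -96.1 191.9]
200 20 [700.2 -94.6 209.6]
220 11 [700.8 -92.  223.8]
time: 26.53
eef_pos: [454.8, -235.4, 274.6]
orientation: [-0.039, 0.999, -0.0, 0.0]
wrist_force: [-0.1, -0.1, -0.6]
width: 49.6
grip_force: 0.0
20 4 [ 692.9 -106.4   37.2]
40 32 [693.  -98.4  51. ]
60 32 [692.6 -95.5  69.6]
80 32 [693.  -93.4  90.1]
100 30 [695.7 -96.3 107.8]
120 22 [695.5 -94.2 130.1]
140 19 [697.7 -94.9 151.3]
160 27 [697.1 -93.6 172.3]
180 22 [699.4 -95.  190.4]
200 21 [699.7 -94.7 211.6]
220 10 [701.3 -95.1 222.4]
```

View pics/s7.png

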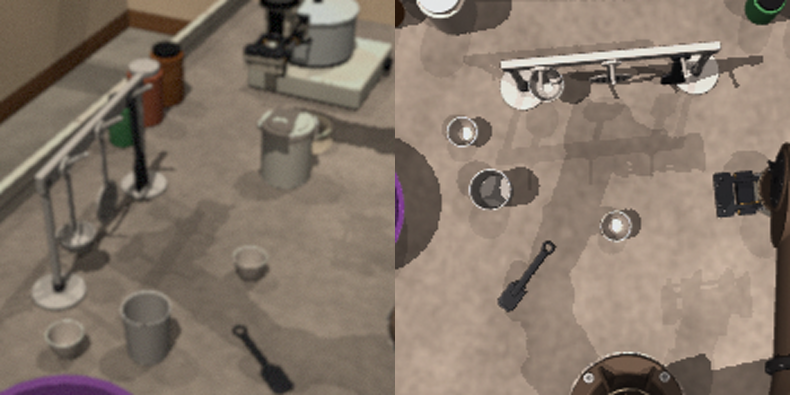

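The spatula hangs on the third peg, at left-panel (137,130), about 3° off plumb, and it is unchanged between two looks 1 s apart. The cup stands upright at (147,325). The ladle, the skimmer and the two coffee cups are in place, and the gripper is clear.

```bash
python3 -c "from workcell import order; print(order.job_done())"
```

```text
the job is handed in; nothing more can be done
None
```

The spatula was laid flat on the bench and released, then regripped and hung by its eye on the free peg. It hangs still, about 3° off plumb; the cup is upright, the other things in view are undisturbed, and the job was handed in at about 27 s.

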